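Tip the parts bin back onto its base and push it home

TASK

The empty yellow parts bin has been left standing on its back end. Push its top with the fingers so that it tips over onto its base, mouth up, towards the aluminium stop bar, then push it along the table until its front sits square and flush against the bar. Do not pick the bin up, and leave the other things on the table where they are.

Things in the scene. Friction and masses are not known exactly. Their poses are not given: they have to be found in the camera images.
- yellow_bin: loose empty yellow stacking bin, 111 mm wide (own x), 138 long (own y), 57 deep (own z), about 0.16 kg (varies), walls 2 mm. Origin: centre of the underside of its floor. Own +z points out of the open mouth, +y to its front. At the start it stands on its back wall, own +y up, origin 66 mm above the table, underside facing the stop bar, mouth facing away from it (about world -y, the robot's right)
- bin_lip (a point): middle of the upper edge of the bin's low front lip (own x 0, y 58, z 27 mm). The lip is a solid bar 102 mm wide, own y 52 to 64, own z 0 to 27 mm; at the start it is 118 to 130 mm above the table. Pushed here from the mouth side towards the bar, the bin tips: past balance by about 25 degrees, then it falls onto its base by itself, sliding a little at most
- bin_back (a point): middle of the lower back edge of the bin (own x 0, y -66 mm, z 0), about which it tips. The back wall rises here, flat, 56 mm high and 102 mm wide: push here, low, to slide the bin forward; sliding takes 0.5 to 2 N
- bin_front (a point): middle of the bin's front edge (own x 0, y 66, z 15 mm): the front that shall meet the stop bar
- bin_stop: fixed bare aluminium angle bar screwed to the table, 150 mm long (own x), 34 high. Origin: on the table, at the middle of the foot of its contact face, which is the plane own y = 0 and looks to own -y, to the bin; a 24 mm flange lies behind (+y). At the start the bin's underside is 180 to 235 mm from the face, turned up to 6 degrees; after the fall 40 to 100 mm are left to push
- alu_block: bystander, not to be moved: small aluminium block with holes, 36x46x26 mm, beyond the bin and bar as seen by the robot. Origin: centre of its underside
- gauge: bystander, not to be moved: dark setting gauge with knurled head, 35 mm across, 61 mm tall, standing, beyond the bin and bar as seen by the robot. Origin: centre of its underside
- plug_gauge: bystander, not to be moved: slim steel plug gauge lying flat, 18x106x16 mm, left of the stop. Origin: centre of its underside
- grease_tub: bystander, not to be moved: white tub with a blue lid, 62 mm across, 42 mm tall, left of the stop. Origin: centre of its underside
- connector: bystander, not to be moved: black connector with a yellow latch, lying, 22x58x19 mm, beyond the bin and bar as seen by the robot. Origin: centre of its underside
Things that resemble listed ones, but are neither listed nor needed, are in the scene too. Of the things that look like the yellow_bin, the larger one is meant.

How it is judged:
By the outcome, as a careful person would: the job done as asked, in the order asked, and still so for the second after the job is handed in, with the robot touching nothing.
It also fails if it takes over 48 s, if anything falls off the work surface, if the arm or the gripper's body presses on something with over 40 N, if the wrist force passes 120 N, or if a joint passes its speed limit or range.

ROBOT

A 6-joint arm with a two-finger parallel gripper is mounted at the origin on a cart in front of the work surface, level with it; the furniture and walls round the work are solid. World frame = base frame: x ahead of the robot, y to its left, z up, the work surface at z = 0. Lengths are in m, angles in degrees, forces in N, time in s.
With the tool pointing down it reaches from about 0.25 to 0.725 m from the base axis. Payload 9.7 kg.
Tool frame: the origin (TCP) lies midway between the tips of the shut fingers; the grasp point (between the pads) lies 19 mm behind it; z points along the fingers, y is the line along which they close (so a half turn about z gives the same grasp; the last joint's range is limited). The gripper opens to 85 mm and grips with 20 to 120 N. Pads are 22 mm wide; open, the fingers measure 114 mm over their backs; the gripper's body (76 mm by 85 mm) begins 54 mm behind the grasp point. The pads swing forward as they close: fully open they stand 13 mm farther back than shut.
Start: joints at [-68.698, 4.979, 10.078, 95.1, 0, 90], TCP at [0.2, -0.512, 0.201] pointing down, gripper open.
Joint ranges: [-179.16, 179.16], [-48.56, 103.87], [-65.8, 70.77], [-126.05, 130.52], [-82.76, 87.17], [-180, 180]. Speed limits (degrees/s): [127.2, 127.2, 147.25, 180, 180, 180].

INTERFACE

Orientations are given as [roll, pitch, yaw] about the fixed x, y, z axes, in that order (R = Rz(yaw) Ry(pitch) Rx(roll)).
In Python, from workcell import * gives the robot as it stands.
- The arm moves only by the tool servo_tool, never from a script. Its argument "moves" is a list of rows, each a list of 4 numbers: the shift along the world's x, y, z in cm, then the turn about the world's z in rad. A call has 1 to 20 rows; each row is the pose to reach, as a shift and turn from the pose commanded when the call began; what a row does not reach only later rows make up. A row lasts 1/12 s, in which the tool goes at most 41.7 mm and 7.16 degrees, less where a joint would pass 70% of its speed; a pose out of reach is approached as far as the arm can. A call with a gripper value outside its range is refused whole. "claw" is the closure, from 0 (fully open) to 1 (shut), set as the call begins (left out, the last holds). The fingers move at their own pace and stop on an object; "force" is the grip in N (left out, the last holds). Time passes only in rows, so rows that repeat a pose let the fingers close. It gives the time, the measured TCP pose, the force, the opening and the grip force at its end, in the units of the state.
- get_obs(): the state, without advancing time (a new reading comes with each control period).
- camera(name): name is "side" or "top"; returns the picture (480x640x3 uint8, red, green, blue); there is no depth.
- get_calibration(name): a dict with "fx", "fy", "cx", "cy" (pixels), "rvec" (rotation vector, rad) and "tvec" (3), from world to camera coordinates, as OpenCV has them. Camera axes: x right, y down, z forward; pixel columns grow to the right and rows downward; lengths in m; the calibration is good to about 2 mm. A picture is of the moment at which its call begins. get_calibration takes no time and is no camera call.
- job_done(): hands the job in; it is judged then, once.
The state is a dict: "time": time; "q": joint angles; "qd": joint speeds; "joint_efforts": joint torques, N m; "ee_pos": TCP position; "tcp_rot": TCP orientation; "wrist_force": force on the tool from outside, world axes, zero at the start; "torque": the same for the moment, N m; "opening": finger opening in m; "grasp_force": force on a finger pad.
Only numpy, scipy, OpenCV 4.12 (cv2) and the standard library are available. Lean on these libraries where they do the work, as an engineer would, in place of code of your own. Each camera call takes 0.05 s, during which the arm holds its last target. There are 200 camera calls.

## Working session

There is one attempt and no reset: what is moved stays moved. The work goes in short steps, Python scripts to look and compute and a tool call to move; the robot and the scene stay as the last step left them, time stands still between calls to the robot, and variables do not carry over. Pictures are saved under pics/ and viewed, at most 10 in all, crops included, and the job is handed in when it is done.

Besides the shell and the picture viewer there is one more tool, called after "Emit:" as name(argument=value, ...) on one line, values as JSON. servo_tool: Moves the arm, as the interface text tells. Its arguments: {"type":"object","properties":{"moves":{"type":"array","items":{"type":"array","items":{"type":"number"}}},"claw":{"type":"number"},"force":{"type":"number"}},"required":["moves"]}

```bash
mkdir -p pics; cat > h.py <<'E'
from workcell import *
import numpy as np, cv2
def cal(n):
    c=get_calibration(n); K=np.array([[c['fx'],0,c['cx']],[0,c['fy'],c['cy']],[0,0,1.]])
    return K,np.array(c['rvec'],float),np.array(c['tvec'],float)
def proj(n,P):
    K,r,t=cal(n); return cv2.projectPoints(np.array(P,float).reshape(-1,3),r,t,K,None)[0].reshape(-1,2)
def ray(n,uv):
    K,r,t=cal(n); R=cv2.Rodrigues(r)[0]; return -R.T@t, R.T@np.linalg.inv(K)@np.array([*uv,1.])
def onz(n,uv,z):
    o,d=ray(n,uv); return o+d*(z-o[2])/d[2]
def tri(a,b):
    (o1,d1),(o2,d2)=ray('top',a),ray('side',b)
    s=np.linalg.lstsq(np.c_[d1,-d2],o2-o1,rcond=None)[0]; p,q=o1+s[0]*d1,o2+s[1]*d2
    return (p+q)/2,np.linalg.norm(p-q)
def snap(n,f):
    im=camera(n)[:,:,::-1].copy(); cv2.imwrite('pics/'+f,im); return im
E
python3 - <<'E'
from h import *
for n in('top','side'):
    snap(n,n+'0.png'); print(n,ray(n,(320,240)))
print(get_obs())
E
```

```text
top (array([ 0.44405706, -0.22821333,  1.48959321]), array([ 0.09761431, -0.00448226, -0.99526561]))
side (array([0.17313597, 0.48708581, 1.12341161]), array([ 0.31119602, -0.5446419 , -0.7788006 ]))
{'time': 0.1, 'q': array([-6.86958782e+01,  5.00707849e+00,  1.00395098e+01,  9.50978373e+01,
        5.90315104e-04,  9.00006001e+01]), 'qd': array([-0.09923217, -0.0267998 ,  0.07048209, -0.02777086,  0.01927063,
       -0.15902497]), 'joint_efforts': array([ 9.88869870e-04, -5.21562803e+01,  4.65650976e+01,  1.60376891e-02,
        5.69621227e-05,  3.68357291e-06]), 'ee_pos': array([ 0.19974631, -0.51220497,  0.20066694]), 'tcp_rot': array([-1.79934594e+02, -5.89629675e-04,  2.13035210e+01]), 'wrist_force': array([ 0.21876744, -0.13494345, -0.42687509]), 'torque': array([-0.01253843,  0.01781753,  0.00636871]), 'grasp_force': 0.0, 'opening': 0.08571113670990513}
```

View pics/top0.png

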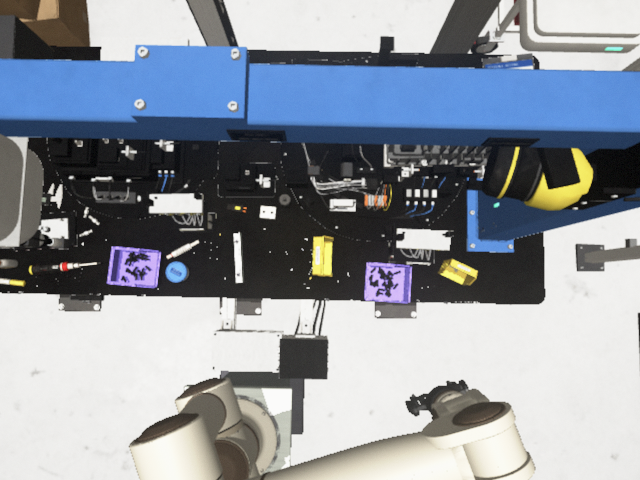

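View pics/side0.png

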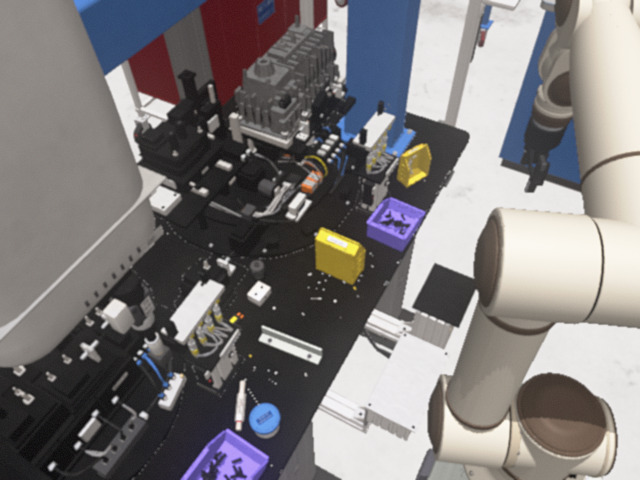

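Yellow candidates are the bin at top (322,256) / side (340,255), and one at top (458,271) / side (415,165). The first stands with its underside to the bar at top (238,257) and fits the description. The second is smaller and far from the bar. I'll confirm this in an enlarged crop.

```bash
python3 - <<'E'
from h import *
t=cv2.imread('pics/top0.png');s=cv2.imread('pics/side0.png')
a=cv2.resize(t[220:310,220:420],(800,360),interpolation=cv2.INTER_CUBIC)
b=cv2.resize(s[220:375,240:440],None,fx=1.5,fy=1.5,interpolation=cv2.INTER_CUBIC)
c=cv2.resize(t[225:315,410:510],None,fx=2.3,fy=2.3)
o=np.zeros((600,800,3),np.uint8);o[:360]=a;o[365:365+b.shape[0],:300]=b;
b=cv2.resize(s[220:300,300:380],(235,235),interpolation=cv2.INTER_CUBIC);o[365:,305:540]=b
o[365:365+c.shape[0],550:550+c.shape[1]]=c;cv2.imwrite('pics/crop1.png',o)
E
```

```text
(no output)
```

View pics/crop1.png

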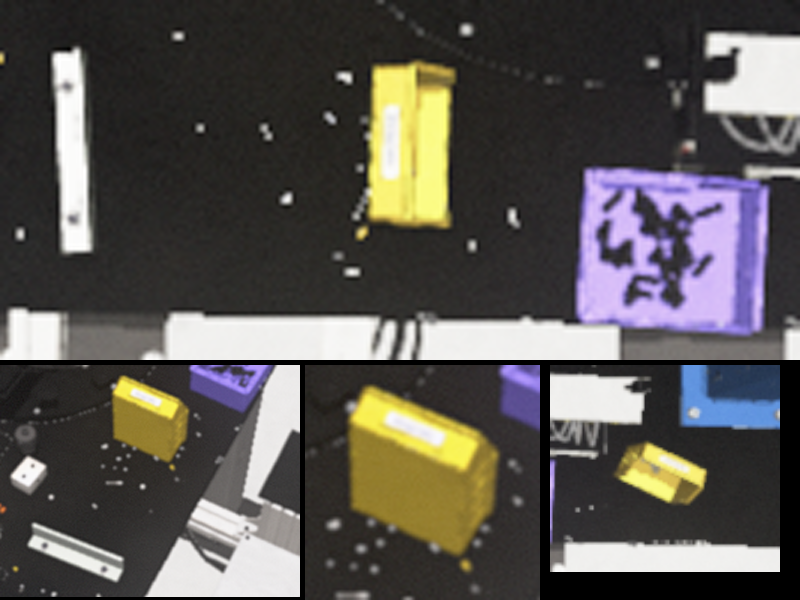

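The crop confirms it: the large bin has a white label on its front (up) and its mouth to the right (-y). The bar is at top (233–243, 232–282), and its upright is the narrow strip on the bin side. Next I'll fit both poses from the silhouettes in the two views.

```bash
cat > fit.py <<'E'
from h import *
from scipy.optimize import minimize
from scipy.spatial.transform import Rotation as Ro
S=8
def mask(im,box,kind):
    u0,v0,u1,v1=box; h=cv2.cvtColor(im,cv2.COLOR_BGR2HSV)
    m=cv2.inRange(h,(18,110,60),(38,255,255)) if kind=='y' else cv2.inRange(h,(0,0,110),(180,70,255))
    m2=np.zeros_like(m);m2[v0:v1,u0:u1]=m[v0:v1,u0:u1]
    n,l,st,_=cv2.connectedComponentsWithStats(m2); k=1+np.argmax(st[1:,4])
    c=cv2.findContours((l==k).astype(np.uint8),cv2.RETR_EXTERNAL,cv2.CHAIN_APPROX_NONE)[0][0]
    return cv2.fillConvexPoly(np.zeros_like(m),cv2.convexHull(c),1).astype(float)
def rend(n,P):
    h=cv2.convexHull(proj(n,P).astype(np.float32)).reshape(-1,2)
    m=np.zeros((480*4,640*4),np.uint8)
    cv2.fillConvexPoly(m,np.round(((h+.5)*4-.5)*16).astype(np.int32),255,shift=4)
    return cv2.resize(m,(640,480),interpolation=cv2.INTER_AREA)/255.
BAR=np.array([[x,y,z] for x in(-.075,.075) for y,z in((0,0),(0,.034),(.003,.034),(.024,0),(.024,.003))])
BIN=np.array([[s*w/2,y,z] for s in(-1,1) for w,y,z in((.102,-.066,0),(.111,-.066,.057),(.102,.066,0),(.104,.066,.027),(.111,.04,.057))])
def fit(model,masks,x0,base=np.eye(3),z=0.):
    def pts(p): return (model@base.T)@Ro.from_euler('z',p[2],degrees=True).as_matrix().T+[p[0],p[1],z]
    f=lambda q:sum(np.abs(rend(n,pts(q*[.01,.01,5]))-m).sum()/m.sum() for n,m in masks.items())
    x0=np.array(x0)/[.01,.01,5]; b=None
    for k in range(4):
        sx=np.vstack([x0]+[x0+.8*(-1)**k*e for e in np.eye(3)])
        r=minimize(f,x0,method='Nelder-Mead',options=dict(initial_simplex=sx,xatol=.01,fatol=1e-4)); x0=r.x
    return r.x*[.01,.01,5],r.fun,{n:(m.sum(),rend(n,pts(r.x*[.01,.01,5])).sum()) for n,m in masks.items()}
E
python3 - <<'E'
from fit import *
t=cv2.imread('pics/top0.png');s=cv2.imread('pics/side0.png')
mb={'top':mask(t,(225,225,250,290),'g'),'side':mask(s,(250,320,330,370),'g')}
my={'top':mask(t,(300,225,345,285),'y'),'side':mask(s,(305,222,375,292),'y')}
b0=onz('top',(240,257),.02);print(b0)
for M in(mb,{'top':mb['top']},{'side':mb['side']}): print('bar',fit(BAR,M,[b0[0],b0[1],0]))
base=np.array([[1,0,0],[0,0,-1],[0,1,0]]).astype(float) # own y->world z, own z->world -y
y0=onz('top',(312,256),.13);print(y0)
for M in(my,{'top':my['top']},{'side':my['side']}): print('bin',fit(BIN,M,[y0[0],y0[1],0],base,.066))
E
```

```text
[0.53177508 0.00240433 0.02      ]
bar (array([5.31887544e-01, 5.68705051e-04, 5.19879564e+00]), np.float64(0.16330726180997562), {'top': (np.float64(417.0), np.float64(422.55294117647054)), 'side': (np.float64(1192.0), np.float64(1087.1882352941175))})
bar (array([5.32097362e-01, 9.62049896e-04, 5.24470985e+00]), np.float64(0.0638642027554427), {'top': (np.float64(417.0), np.float64(423.23921568627446))})
bar (array([ 5.31342670e-01, -7.97654882e-04,  5.48941224e+00]), np.float64(0.09106461376496908), {'side': (np.float64(1192.0), np.float64(1088.470588235294))})
[ 0.53258514 -0.21328403  0.13      ]
bin (array([ 0.53657148, -0.21208416,  1.178454  ]), np.float64(0.1620687088038109), {'top': (np.float64(883.0), np.float64(822.843137254902)), 'side': (np.float64(2201.0), np.float64(2137.6039215686274))})
bin (array([ 0.53689412, -0.2136862 , -0.50746551]), np.float64(0.07134323718162237), {'top': (np.float64(883.0), np.float64(821.7607843137255))})
bin (array([ 0.53667959, -0.2085181 , -1.8362509 ]), np.float64(0.04845391132372986), {'side': (np.float64(2201.0), np.float64(2150.7843137254904))})
```

The bar is at (0.532, 0.000) with yaw about 5.3°. The bin's underside is at x 0.537, y −0.211 with yaw about 1°, so it is 210 mm from the bar, which agrees with the text. Next I'll move behind the mouth with the fingers half open and the closing line along x.

Emit:
servo_tool(moves=[[33.7, 22.0, 0, 1.21], [33.7, 22.0, 0, 1.21], [33.7, 22.0, 0, 1.21], [33.7, 22.0, 0, 1.21], [33.7, 22.0, 0, 1.21], [33.7, 22.0, 0, 1.21], [33.7, 22.0, 0, 1.21], [33.7, 22.0, 0, 1.21], [33.7, 22.0, 0, 1.21], [33.7, 22.0, 0, 1.21], [33.7, 22.0, 0, 1.21], [33.7, 22.0, 0, 1.21], [33.7, 22.0, 0, 1.21], [33.7, 22.0, 0, 1.21], [33.7, 22.0, 0, 1.21], [33.7, 22.0, 0, 1.21]], claw=0.47)

```text
time: 1.43
ee_pos: [0.5361, -0.2932, 0.2016]
tcp_rot: [180.0, 0.0, 90.5]
wrist_force: [0.0, 0.6, -0.2]
opening: 0.0451
grasp_force: 0.0
```

Emit:
servo_tool(moves=[[0, 0, -3, 0], [0, 0, -6, 0], [0, 0, -8.5, 0], [0, 0, -9.7, 0], [0, 0, -9.7, 0], [0, 1, -9.7, 0], [0, 2, -9.7, 0], [0, 2.5, -9.7, 0], [0, 3, -9.7, 0], [0, 3.5, -9.7, 0], [0, 4, -9.7, 0], [0, 4.4, -9.7, 0], [0, 4.8, -9.7, 0], [0, 5.2, -9.7, 0], [0, 5.6, -9.7, 0], [0, 6, -9.7, 0]])

```text
time: 2.77
ee_pos: [0.5368, -0.2321, 0.1042]
tcp_rot: [-180.0, -0.0, 90.6]
wrist_force: [0.2, -0.6, 1.0]
opening: 0.0455
grasp_force: 0.0
```

```bash
python3 - <<'E'
from h import *
t=snap('top','t1.png');s=snap('side','s1.png')
o=np.hstack([cv2.resize(t[200:300,230:400],None,fx=2.3,fy=2.3),np.zeros((230,9,3),np.uint8),cv2.resize(s[200:300,270:440],None,fx=2.3,fy=2.3)[:230]]) 
cv2.imwrite('pics/c1.png',o)
E
```

```text
(no output)
```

View pics/c1.png

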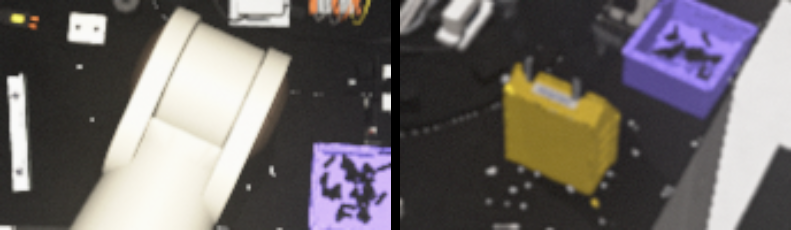

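The picture shows both fingers behind the lip (side about (500,232) and (519,234)) and the bin starting to tip. I'll carry on slowly.

Emit:
servo_tool(moves=[[0, 0.4, 0, 0], [0, 0.8, 0, 0], [0, 1.2, 0, 0], [0, 1.6, 0, 0], [0, 2.0, 0, 0], [0, 2.4, 0, 0], [0, 2.8, 0, 0], [0, 3.2, 0, 0], [0, 3.6, 0, 0], [0, 4.0, 0, 0], [0, 4.3, 0, 0], [0, 4.3, 0, 0], [0, 4.3, 0, 0], [0, 4.3, 0, 0]])

```text
time: 4.03
ee_pos: [0.5368, -0.1895, 0.1043]
tcp_rot: [180.0, 0.0, 90.6]
wrist_force: [0.6, -1.1, 0.1]
opening: 0.045
grasp_force: 0.0
```

```bash
python3 - <<'E'
from h import *
s=snap('side','s2.png')
cv2.imwrite('pics/c2.png',cv2.resize(s[200:380,230:440],None,fx=2.3,fy=2.3))
E
```

```text
(no output)
```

View pics/c2.png

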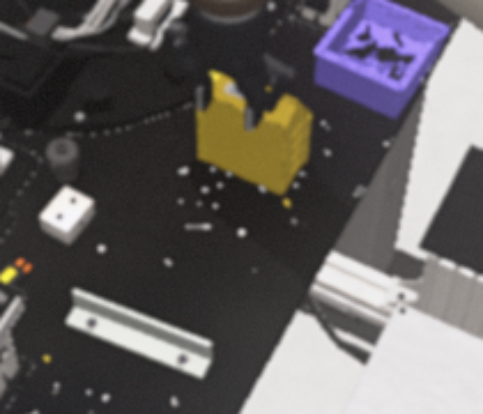

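```bash
python3 - <<'E'
from h import *
s=cv2.imread('pics/s2.png'); k=6; u0,v0=295,215
o=cv2.resize(s[215:300,295:395],None,fx=k,fy=k,interpolation=cv2.INTER_CUBIC)
def wire(th,col):
    c,sn=np.cos(np.radians(th)),np.sin(np.radians(th))
    P=[[.537+x,-.211-z*c+(y+.066)*sn,(y+.066)*c+z*sn] for x,y,z in((-.051,-.066,0),(.051,-.066,0),(.051,.066,0),(-.051,.066,0),(-.051,.064,.027),(.051,.064,.027))]
    p=((proj('side',P)-[u0,v0]+.5)*k).astype(np.int32)
    for a,b in((0,1),(1,2),(2,3),(3,0),(3,4),(4,5),(5,2)): cv2.line(o,tuple(map(int,p[a])),tuple(map(int,p[b])),col,1)
wire(25,(255,0,0));wire(40,(0,0,255))
for x in(-.033,.033):
    p=((proj('side',[[.537+x,-.19,.104],[.537+x,-.19,.15]])-[u0,v0]+.5)*k).astype(int)
    cv2.line(o,tuple(map(int,p[0])),tuple(map(int,p[1])),(0,255,0),1)
cv2.imwrite('pics/c3.png',o)
E
```

```text
(no output)
```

View pics/c3.png

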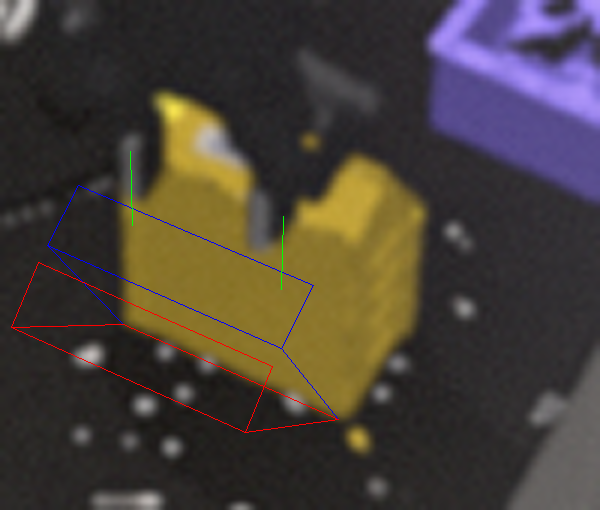

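The fingers rode over the lip. Half open, their tips sit about 15–20 mm higher than the TCP, so they now stand beyond the bin at crop (131,160) and (262,215). The bin is upright again in its old place. I'll lift, go back, check its pose and retry lower.

Emit:
servo_tool(moves=[[0, 0, 1, 0], [0, 0, 3, 0], [0, 0, 6, 0], [0, 0, 9, 0], [0, 0, 10, 0], [0, -3, 10, 0], [0, -6, 10, 0], [0, -9, 10, 0], [0, -11, 10, 0], [0, -11, 10, 0], [0, -11, 10, 0]])

```text
time: 5.0
ee_pos: [0.5365, -0.3004, 0.2041]
tcp_rot: [-180.0, -0.0, 90.5]
wrist_force: [0.1, 0.3, -0.3]
opening: 0.0448
grasp_force: 0.0
```

```bash
python3 - <<'E'
from fit import *
s=snap('side','s4.png')
base=np.array([[1,0,0],[0,0,-1],[0,1,0]]).astype(float)
m={'side':mask(s,(305,222,375,292),'y')}
print(fit(BIN,m,[.537,-.21,0],base,.066))
o=cv2.resize(s[190:310,270:430],None,fx=3,fy=3,interpolation=cv2.INTER_CUBIC);cv2.imwrite('pics/c4.png',o)
E
```

```text
(array([ 0.53611778, -0.20885173, -0.74130843]), np.float64(0.05104610684853651), {'side': (np.float64(2208.0), np.float64(2150.113725490196))})
```

View pics/c4.png

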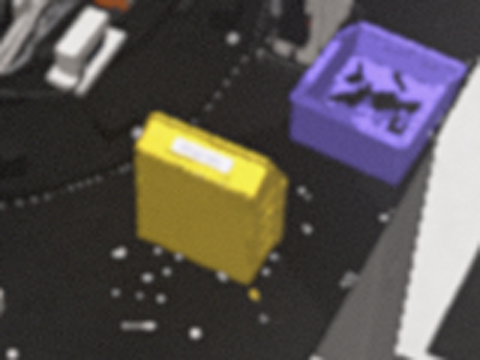

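The bin is standing unchanged at (0.536, −0.209) with yaw about 0°. I'll retry with the fingers shut, so the tip is at the TCP, and lower.

Emit:
servo_tool(moves=[[0, 0, 0, 0], [0, 0, 0, 0], [0, 0, -3, 0], [0, 0, -6, 0], [0, 0, -9, 0], [0, 0, -11, 0], [0, 0, -11.9, 0], [0, 0, -11.9, 0], [0, 1.5, -11.9, 0], [0, 3, -11.9, 0], [0, 4, -11.9, 0], [0, 4.5, -11.9, 0], [0, 5, -11.9, 0], [0, 5.4, -11.9, 0], [0, 5.8, -11.9, 0], [0, 6.2, -11.9, 0], [0, 6.6, -11.9, 0], [0, 7, -11.9, 0], [0, 7.4, -11.9, 0]], claw=1)

```text
time: 6.63
ee_pos: [0.5367, -0.2252, 0.0852]
tcp_rot: [-180.0, -0.0, 90.6]
wrist_force: [-0.5, 0.1, 0.1]
opening: -0.0
grasp_force: 0.1
```

```bash
cat > tilt.py <<'E'
import sys
from fit import *
# tilt estimate from side view: rotate bin about back edge
s=snap('side',sys.argv[1]); m=mask(s,(255,222,375,310),'y')
best=[]
for th in range(0,91,3):
    c,sn=np.cos(np.radians(th)),np.sin(np.radians(th))
    P=np.array([[.537+x,-.21-z*c+(y+.066)*sn,(y+.066)*c+z*sn] for x,y,z in BIN])
    best.append((np.abs(rend('side',P)-m).sum()/m.sum(),th))
print('tilt',sorted(best)[:3]); print(get_obs()['wrist_force'],get_obs()['ee_pos'],get_obs()['time'])
E
python3 tilt.py s5.png
```

```text
tilt [(np.float64(0.08489338104505409), 15), (np.float64(0.1087262226128445), 18), (np.float64(0.10947538033356352), 12)]
[0.49161927 1.55589531 1.01099126] [ 0.53675648 -0.22458033  0.08523082] 6.6833
```

It's tipping now, at about 15°. I'll continue.

Emit:
servo_tool(moves=[[0, 0.4, 0, 0], [0, 0.8, 0, 0], [0, 1.2, 0, 0], [0, 1.6, 0, 0], [0, 2.0, 0, 0], [0, 2.3, 0, 0], [0, 2.6, 0, 0], [0, 2.8, 0, 0], [0, 2.8, 0, 0], [0, 2.8, 0, 0], [0, 2.8, 0, 0], [0, 2.8, 0, 0]])

```text
time: 7.68
ee_pos: [0.5368, -0.1976, 0.0852]
tcp_rot: [-180.0, 0.0, 90.6]
wrist_force: [-0.2, 0.1, -0.7]
opening: 0.0001
grasp_force: 0.0
```

```bash
python3 tilt.py s6.png
```

```text
tilt [(np.float64(0.16722381041810125), 81), (np.float64(0.1688222078473106), 84), (np.float64(0.18135759447446947), 78)]
[-0.39179456  0.10412738  0.22221658] [ 0.53678446 -0.19755087  0.08524883] 7.7333
```

Emit:
servo_tool(moves=[[0, 0, 3, 0], [0, 0, 6, 0], [0, -2, 8, 0], [0, -5, 8, 0], [0, -8, 8, 0], [0, -10.5, 8, 0], [0, -10.5, 8, 0], [0, -10.5, 8, 0]], claw=0.6)

```text
time: 8.4
ee_pos: [0.5364, -0.3036, 0.1647]
tcp_rot: [-180.0, -0.0, 90.5]
wrist_force: [-0.3, 0.5, 0.0]
opening: 0.034
grasp_force: 0.0
```

```bash
python3 - <<'E'
from fit import *
s=snap('side','s7.png');t=snap('top','t7.png')
M={'side':mask(s,(235,222,375,340),'y')}
print(fit(BIN,M,[.537,-.14,0]))
try:
    M['top']=mask(t,(250,225,345,285),'y'); print(fit(BIN,M,[.537,-.14,0]))
except Exception as e: print(e)
a=cv2.resize(s[210:370,240:400],(560,560));b=cv2.resize(t[215:295,220:350],None,fx=1.8,fy=1.8)
o=np.zeros((560,800,3),np.uint8);o[:,:560]=a;o[:b.shape[0],562:562+b.shape[1]]=b[:,:238];cv2.imwrite('pics/c7.png',o)
print(get_obs()['ee_pos'])
E
```

```text
(array([ 0.53589821, -0.1505374 , -1.78436735]), np.float64(0.10178910838882144), {'side': (np.float64(3198.0), np.float64(2890.2745098039213))})
(array([ 0.53730752, -0.14888991, -1.76203702]), np.float64(0.2288984586790388), {'side': (np.float64(3198.0), np.float64(2894.027450980392)), 'top': (np.float64(1819.0), np.float64(1709.070588235294))})
[ 0.53670352 -0.3021132   0.16513098]
```

View pics/c7.png

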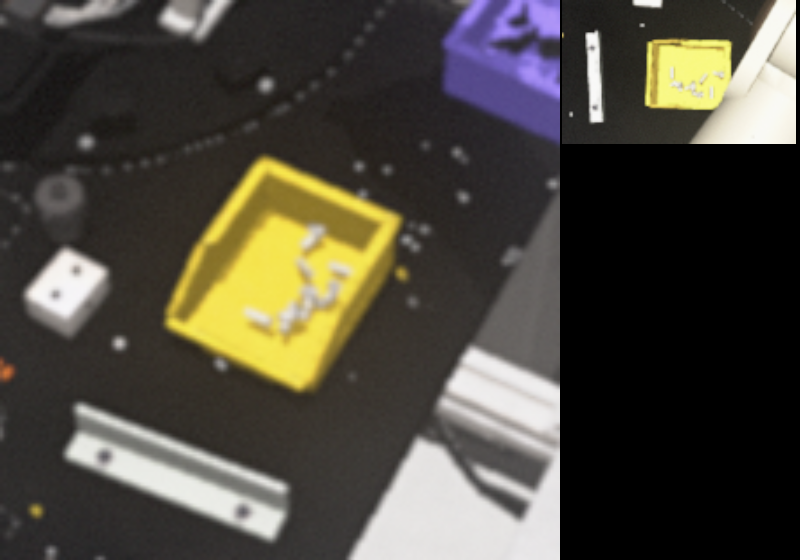

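The bin lies on its base, mouth up, centred at about (0.537, −0.150) with yaw −1±1°. Its front is about 80 mm from the bar and the bystanders haven't moved. Next I'll descend behind the back wall with two spread fingers turned to the bar's yaw.

Emit:
servo_tool(moves=[[0, 2, 0, 0.04], [0, 4, 0, 0.083], [0, 4, -3, 0.083], [0, 4, -6, 0.083], [0, 4, -9, 0.083], [0, 4, -12, 0.083], [0, 4, -14, 0.083], [0, 4, -15.2, 0.083], [0, 4, -15.2, 0.083], [0, 5, -15.2, 0.083], [0, 6, -15.2, 0.083], [0.1, 6.8, -15.2, 0.083], [0.1, 7.4, -15.2, 0.083], [0.2, 8, -15.2, 0.083], [0.2, 8.6, -15.2, 0.083], [0.3, 9.2, -15.2, 0.083], [0.3, 9.8, -15.2, 0.083], [0.3, 9.8, -15.2, 0.083]], claw=0.5)

```text
time: 10.0
ee_pos: [0.5398, -0.2033, 0.0133]
tcp_rot: [-180.0, -0.0, 95.4]
wrist_force: [-0.1, 0.9, 0.0]
opening: 0.0425
grasp_force: 0.0
```

Emit:
servo_tool(moves=[[0.05, 0.5, 0, 0], [0.1, 1.0, 0, 0], [0.15, 1.5, 0, 0], [0.2, 2.0, 0, 0], [0.25, 2.5, 0, 0], [0.3, 3.0, 0, 0], [0.3, 3.5, 0, 0], [0.3, 3.5, 0, 0]])

```text
time: 10.67
ee_pos: [0.5428, -0.1682, 0.0132]
tcp_rot: [-180.0, -0.0, 95.4]
wrist_force: [-0.2, -0.7, -0.4]
opening: 0.0428
grasp_force: 0.0
```

```bash
cat > look.py <<'E'
import sys
from fit import *
s=snap('side','s%s.png'%sys.argv[1]);t=snap('top','t%s.png'%sys.argv[1])
M={'side':mask(s,(235,222,375,365),'y')}
for y in(-.12,-.09): print(fit(BIN,M,[.537,y,3])[:2])
o=get_obs();print(o['ee_pos'],o['wrist_force'],o['time'])
E
python3 look.py 8
```

```text
(array([ 0.53298584, -0.09556389,  4.02422209]), np.float64(0.07054311774461028))
(array([ 0.5331864 , -0.09550798,  4.12380985]), np.float64(0.07040898448931812))
[ 0.54270646 -0.16884519  0.01308193] [ 0.02159889  0.5312186  -0.71817813] 10.7667
```

Emit:
servo_tool(moves=[[0, 0.4, 0, 0], [0, 0.8, 0, 0], [-0.05, 1.2, 0, 0], [-0.1, 1.6, 0, 0], [-0.1, 1.9, 0, 0], [-0.1, 2.1, 0, 0], [-0.1, 2.1, 0, 0]])

```text
time: 11.35
ee_pos: [0.5418, -0.1479, 0.0133]
tcp_rot: [180.0, -0.0, 95.4]
wrist_force: [-0.1, 0.3, 0.5]
opening: 0.0429
grasp_force: 0.0
```

Emit:
servo_tool(moves=[[0, 0.1, 0, 0], [0, 0.2, 0, 0], [0, 0.3, 0, 0], [0, 0.3, 0, 0]])

```text
time: 11.68
ee_pos: [0.5419, -0.1454, 0.0134]
tcp_rot: [180.0, 0.0, 95.4]
wrist_force: [1.0, -1.3, -0.1]
opening: 0.0428
grasp_force: 0.3
```

```bash
python3 look.py 9
```

```text
(array([ 0.53475615, -0.07732864,  2.09048786]), np.float64(0.10462653395232727))
(array([ 0.5348743 , -0.0780321 ,  2.65542509]), np.float64(0.10539327130657394))
[ 0.54187735 -0.14539542  0.01334574] [ 0.19703789 -0.26770521  0.66695289] 11.7833
```

Emit:
servo_tool(moves=[[0, 0.1, 0, 0], [0, 0.2, 0, 0], [0, 0.3, 0, 0], [0, 0.3, 0, 0]])

```text
time: 12.12
ee_pos: [0.5418, -0.1428, 0.0133]
tcp_rot: [-180.0, 0.1, 95.4]
wrist_force: [-0.7, -4.0, 0.8]
opening: 0.0429
grasp_force: 2.3
```

Emit:
servo_tool(moves=[[0, 0.1, 0, 0], [0, 0.2, 0, 0], [0, 0.2, 0, 0]])

```text
time: 12.37
ee_pos: [0.5418, -0.1422, 0.0137]
tcp_rot: [-180.0, 0.2, 95.3]
wrist_force: [-1.4, -11.8, 2.9]
opening: 0.0429
grasp_force: 5.9
```

The force rose to 12 N, so the front is on the bar. I'll back off, shut the fingers and give one central push so the bin squares itself on the bar.

Emit:
servo_tool(moves=[[0, -1, 0, 0], [0, -2.5, 0, 0], [0, -3, 0, 0], [0, -3, 0, 0], [0, -3, 0, 0], [0, -3, 0, 0]], claw=1)

```text
time: 12.87
ee_pos: [0.5417, -0.1699, 0.0131]
tcp_rot: [-180.0, -0.0, 95.4]
wrist_force: [0.2, -0.4, -0.1]
opening: 0.0001
grasp_force: 0.0
```

```bash
cat > vis.py <<'E'
import sys
from h import *
n=sys.argv[1]; s=snap('side','s%s.png'%n);t=snap('top','t%s.png'%n)
a=cv2.resize(s[250:375,245:370],(500,500),interpolation=cv2.INTER_CUBIC);b=cv2.resize(t[225:290,225:300],(300,260),interpolation=cv2.INTER_CUBIC)
o=np.zeros((500,800,3),np.uint8);o[:,:500]=a;o[:260,500:]=b;cv2.imwrite('pics/v%s.png'%n,o)
E
python3 vis.py 10
```

```text
(no output)
```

View pics/v10.png

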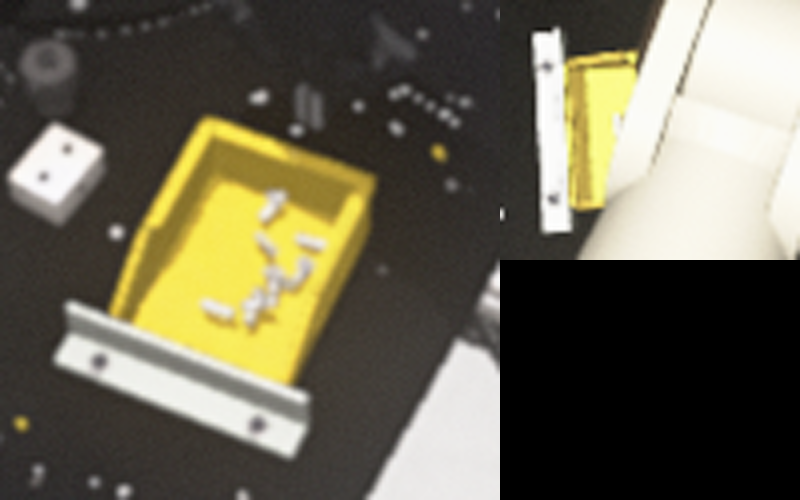

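The bin sits against the bar at side (115–300, 310–395), nearly parallel. The top view hints at about 1 px of gap at the far end, top (566,60). Now the single shut-finger push, slightly to the far side.

Emit:
servo_tool(moves=[[0.6, 0.8, 0, 0], [0.6, 1.5, 0, 0], [0.6, 2.0, 0, 0], [0.6, 2.3, 0, 0], [0.6, 2.6, 0, 0], [0.6, 2.7, 0, 0], [0.6, 2.8, 0, 0], [0.6, 2.8, 0, 0]])

```text
time: 13.63
ee_pos: [0.5478, -0.1425, 0.0134]
tcp_rot: [180.0, 0.0, 95.4]
wrist_force: [-0.1, -0.0, 0.4]
opening: 0.0001
grasp_force: 0.1
```

Emit:
servo_tool(moves=[[0, 0.1, 0, 0], [0, 0.2, 0, 0], [0, 0.2, 0, 0]])

```text
time: 13.88
ee_pos: [0.548, -0.1419, 0.0136]
tcp_rot: [180.0, 0.2, 95.3]
wrist_force: [-0.6, -8.2, 0.5]
opening: 0.0005
grasp_force: 3.8
```

It is firm at 8 N. I'll retreat straight back, up and away, then check.

Emit:
servo_tool(moves=[[0, -1, 0, 0], [0, -3, 0, 0], [0, -5, 1, 0], [0, -6, 4, 0], [0, -7, 8, 0], [0, -8, 12, 0], [-2, -11, 16, 0], [-5, -14, 18, 0], [-8, -17, 18, 0], [-12, -20, 18, 0], [-16, -24, 18, 0], [-20, -27, 18, 0], [-24, -30, 18, 0], [-24, -30, 18, 0], [-24, -30, 18, 0]])

```text
time: 15.13
ee_pos: [0.3038, -0.4431, 0.1934]
tcp_rot: [-180.0, 0.0, 95.2]
wrist_force: [-0.3, -1.0, -0.5]
opening: 0.0
grasp_force: 0.0
```

```bash
python3 - <<'E'
from fit import *
s=snap('side','s11.png');t=snap('top','t11.png')
print(fit(BAR,{'top':mask(t,(225,225,246,290),'g')},[.532,0,5])[:2])
print(fit(BIN,{'top':mask(t,(236,225,310,290),'y')},[.537,-.07,4])[:2])
# slopes of the facing edges in the top image
h=cv2.cvtColor(t,cv2.COLOR_BGR2HSV)
y=cv2.inRange(h,(18,110,60),(38,255,255)); g=cv2.inRange(h,(0,0,130),(180,70,255)); r=np.arange(242,275)
ye=np.array([230+np.argmax(y[v,230:300]>0) for v in r]); ge=np.array([225+np.flatnonzero(g[v,225:250])[-1] for v in r])
print('yellow',np.polyfit(r-258,ye,1),'bar',np.polyfit(r-258,ge,1)); print((ye-ge).tolist())
# bystander change since start
for n,im in(('top',t),('side',s)):
    d=cv2.absdiff(cv2.GaussianBlur(im,(5,5),0),cv2.GaussianBlur(cv2.imread('pics/%s0.png'%n),(5,5),0)).max(2)>45
    k,_,st,_=cv2.connectedComponentsWithStats(d.astype(np.uint8)); print(n,[q.tolist() for q in st[1:] if q[4]>12])
a=cv2.resize(s[250:375,245:370],(450,450),interpolation=cv2.INTER_CUBIC);b=cv2.resize(t[225:290,225:295],(350,325),interpolation=cv2.INTER_CUBIC)
o=np.zeros((600,800,3),np.uint8);o[:450,:450]=a;o[:325,450:]=b;c=cv2.resize(t[180:310,100:460],(350,126));o[330:456,450:]=c;cv2.imwrite('pics/v11.png',o)
E
```

```text
(array([5.32248326e-01, 9.69726471e-04, 5.25187050e+00]), np.float64(0.06450696220517192))
(array([ 0.53333321, -0.06826807,  4.71033756]), np.float64(0.059504238376573336))
yellow [4.34491979e-02 2.41606061e+02] bar [4.54545455e-02 2.40515152e+02]
[1, 1, 1, 1, 1, 1, 1, 1, 1, 1, 1, 1, 1, 2, 2, 2, 1, 1, 1, 1, 1, 1, 1, 1, 1, 1, 1, 1, 1, 1, 1, 1, 1]
top [[240, 235, 48, 43, 1863], [311, 235, 23, 42, 867], [291, 324, 200, 122, 3762], [191, 377, 39, 56, 618], [239, 379, 276, 101, 6917], [416, 381, 11, 12, 69], [222, 388, 13, 9, 83], [245, 388, 22, 26, 323], [163, 393, 28, 26, 331], [268, 395, 24, 21, 259], [230, 399, 11, 13, 85], [222, 407, 16, 22, 113], [101, 420, 70, 46, 899], [157, 420, 62, 60, 2462], [463, 425, 72, 55, 517], [293, 427, 10, 7, 43], [280, 432, 10, 10, 60], [262, 440, 14, 12, 74], [218, 469, 18, 11, 119]]
side [[455, 0, 185, 217, 19804], [512, 0, 8, 11, 22], [582, 0, 9, 6, 43], [576, 0, 64, 140, 5127], [524, 175, 20, 18, 236], [506, 182, 95, 73, 1722], [473, 208, 31, 68, 939], [314, 227, 52, 58, 2086], [601, 226, 11, 12, 57], [600, 236, 5, 20, 51], [513, 258, 100, 81, 3134], [605, 259, 11, 51, 143], [486, 261, 27, 64, 882], [272, 278, 68, 69, 2987], [472, 289, 8, 20, 110], [615, 307, 25, 21, 407], [478, 311, 33, 40, 644], [427, 312, 53, 111, 1270], [502, 325, 138, 57, 2675], [517, 375, 26, 40, 443], [585, 385, 21, 16, 120], [434, 407, 76, 73, 2037], [536, 419, 39, 16, 335], [512, 421, 12, 30, 178], [475, 427, 16, 2, 19], [428, 438, 5, 12, 37], [584, 440, 28, 26, 129], [454, 444, 63, 35, 1238], [528, 446, 14, 21, 110], [585, 460, 31, 18, 261]]
```

View pics/v11.png

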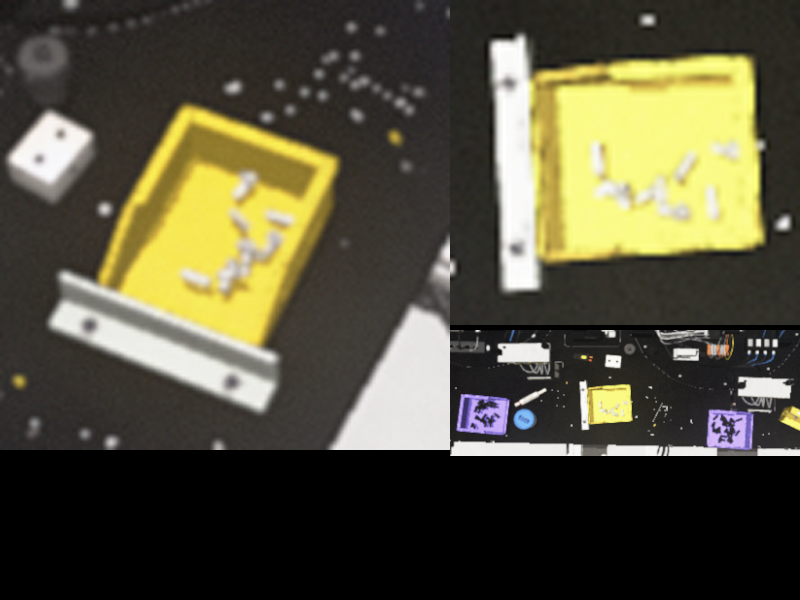

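The bin is mouth up. Its front edge is parallel to the bar (slopes 0.0434 and 0.0455, no gap along it), and on the table only the bin has changed since the first pictures. I'm handing it in.

```bash
python3 -c "
from workcell import *
print(job_done())"
```

```text
the job is handed in; nothing more can be done
None
```

The bin was tipped onto its base, mouth up, and pushed until its front sat square and flush against the stop bar; a first push passed over the lip without moving the bin, the other things on the table were not disturbed, and the job was handed in at about 15 s.

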